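# Rebuild the roller of the sliding glass panel

### The job

Rebuild the roller of the frosted sliding panel: over the upright axle of its bracket, on top of the roller that is already on it, put first the tubular spacer, then the flat washer, then the retainer with its flange down. Then press the retainer down until the tight roller comes up firmly against the shoulder under it, pushing definitely harder than the roller's drag but gently enough not to crush it, and let go. Do not disturb the other things on the shelf.

Things in the scene. Friction and masses are not known exactly. Their poses are not given: they have to be found in the camera images.
- axle_tip (a point): Tip of the upright fixed steel axle, 92 mm above the shelf, z up. The axle is 10 mm in diameter, its last 6 mm tapering to 5 mm. A grooved plastic roller, 44 mm in diameter and 14 mm high, is already on the axle; its top face starts 46 to 49 mm above the shelf. Spacer, washer and retainer slide freely over the axle (1.5 mm of play all round).
- spacer_mid (a point): Centre of the spacer, half-way up: a plain aluminium tube 24 mm in outer diameter, 24 mm high, bore 13 mm, standing upright on the shelf; z along its bore.
- washer_mid (a point): Centre of the washer, half-way up: a flat steel ring 36 mm in outer diameter, 8 mm thick, bore 13 mm, lying flat; z along its bore.
- retainer_mid (a point): Centre of the retainer, half-way up its 26 mm: a dark steel collar with bore 13 mm right through, a flange 34 mm in diameter and 4 mm thick at its foot (flange down, as it stands) and above that a barrel 22 mm in diameter and 22 mm high to grip and push it by; z along its bore, up.
- spacer: The spacer (see spacer_mid); origin at the centre of its underside.
- washer: The washer (see washer_mid); origin at the centre of its underside.
- retainer: The retainer (see retainer_mid); origin at the centre of its underside, z up.
- bracket: The fixed steel bracket plate 90 x 70 x 8 mm with the axle in its middle and four 5 mm screw heads near its corners; origin at the centre of its underside on the shelf, below the axle; x along its 90 mm side. The roller on the axle is tight: it slides down only under about 5 N and stays where it is left. It goes 2 to 23 mm down to a shoulder hidden in the rubber dust sleeve under it.
- axle_foot (a point): Foot of the axle, on the plate's top face, 8 mm above the shelf. The shoulder that stops the roller lies 4 to 22 mm above this; it differs from bracket to bracket, is not reported and must be felt: steady 5 N while the roller slides, then a steep rise, 4 N or more per mm of commanded travel. Home means pressed with over 12 N for a moment, on the retainer; about 16 N is right, over 25 N crushes the roller.
- clipper: Bystander: steel nail clipper 58 x 12 x 15 mm lying flat; origin under its middle.
- comb: Bystander: wooden comb 36 x 140 x 6 mm lying flat; origin under its spine, y along it.
- sunscreen_mid (a point): Bystander: capped sunscreen bottle 52 mm in diameter and 150 mm high; its centre.
- cup_mid (a point): Bystander: ceramic cup 76 mm in diameter, 95 mm high, with two toothbrushes standing to about 185 mm; the cup's centre.
- jar: Bystander: cream jar 62 mm in diameter, 50 mm high; origin under its middle.
- hexkey: Bystander: L-shaped steel hex key 80 x 29 x 6 mm lying flat; origin under the middle of its long arm.
Mind the look-alikes: they are no part of the job. What is shaped like the bracket but red is not meant.

How it is judged (in metres and radians):
On the way, in this order (a step that is already met when the one before it is completed fails the run):
1. the spacer is down over the axle on the roller (horizontal distance between spacer_mid and axle_tip below 0.003 m and z of spacer_mid in the frame of bracket below 0.065 m), for 0.1 s.
2. the washer is over the axle, flat on the spacer (horizontal distance between each of spacer_mid, washer_mid and axle_tip below 0.003 m and z of washer_mid in the frame of spacer_mid between 0.0142 and 0.0178 m), for 0.1 s.
3. with the retainer on the washer, the stack is pressed home: more than 12 N between washer and spacer for 0.2 s (all of step 2 and horizontal distance between retainer_mid and axle_tip below 0.003 m and z of retainer_mid in the frame of washer_mid between 0.0152 and 0.0188 m and contact force between washer and spacer above 12 N), for 0.2 s.
At the end, for the whole second after the job is handed in: Spacer, washer and retainer lie on one another in this order on the axle, each within 3 mm of its line and touching the next within 1.8 mm, retainer upright (flange down, within 0.15 rad), the spacer's centre less than 57.5 mm above the shelf, all released and at rest (all of step 2 and horizontal distance between retainer_mid and axle_tip below 0.003 m and z of retainer_mid in the frame of washer_mid between 0.0152 and 0.0188 m and z of spacer_mid in the frame of bracket below 0.0575 m and angle between retainer's own z axis and vertical below 0.15 rad and contact force between the fingers and spacer below 0.1 N and contact force between the fingers and washer below 0.1 N and contact force between the fingers and retainer below 0.1 N and linear speed of each of spacer, washer, retainer below 0.01 m/s).
It fails at once if the stack is pressed with more than 25 N (washer on spacer) (contact force between washer and spacer above 25 N).
It fails at once if the spacer is pressed on the roller or the axle with more than 25 N (contact force between spacer and bracket above 25 N).
It fails at once if the robot presses on the bracket, its axle or the roller with more than 25 N (contact force between the arm and bracket above 25 N).
It fails at once if a bystander is moved by more than 30 mm (distance of any of clipper, comb, sunscreen_mid, cup_mid, jar, hexkey from where it was at the start of the episode above 0.03 m).
It also fails if it takes over 69 s, if anything falls off the work surface, if the arm or the gripper's body presses on something with over 40 N, if the wrist force passes 120 N, or if a joint passes its speed limit or range.

### The arm

A 6-joint arm with a two-finger parallel gripper is mounted at the origin on the work surface. World frame = base frame: x ahead of the robot, y to its left, z up, the work surface at z = 0. Lengths are in m, angles in degrees, forces in N, time in s.
With the tool pointing down it reaches from about 0.325 to 0.9 m from the base axis. Payload 3.5 kg.
Tool frame: the origin (TCP) lies at the very end of the fingers, on their centre line; the grasp point (between the pads) lies 19 mm behind it; z points along the fingers, y is the line along which they close (so a half turn about z gives the same grasp; the last joint's range is limited). The gripper opens to 85 mm and grips with 20 to 120 N. Pads are 22 mm wide; open, the fingers measure 114 mm over their backs; the gripper's body (76 mm by 85 mm) begins 54 mm behind the grasp point. The pads swing forward as they close: fully open they stand 13 mm farther back than shut.
Start: joints at [-5.924, 15.837, -1.513, 72.651, 0, 84.076], TCP at [0.625, -0, 0.231] pointing down, gripper open.
Joint ranges: [-178.77, 178.77], [-48.84, 107.48], [-61.69, 71.31], [-111.58, 123.2], [-90, 87.43], [-180, 180]. Speed limits (degrees/s): [147.25, 147.25, 180, 180, 180, 180].

### API

Orientations are given as [roll, pitch, yaw] about the fixed x, y, z axes, in that order (R = Rz(yaw) Ry(pitch) Rx(roll)).
In Python, from cell import * gives the robot as it stands.
- The arm moves only by the shell command python3 -m jog 'ROWS' [FORCE]. ROWS is JSON, a list of rows, each an object of numbers: "dx", "dy", "dz": the shift along the tool's x, y, z in m; "spin": the turn about the tool's z in degrees; "hand": the opening, from 0 (shut) to 1 (fully open). In form: [{"dx": .., "dy": .., "dz": .., "spin": .., "hand": ..}, ...]. A call has 1 to 20 rows; each row shifts and turns the commanded pose from where the row before left it, along the tool's axes as they then stand; what a row does not reach is not made up. A row lasts 1/10 s, in which the tool goes at most 50 mm and 8.59 degrees, less where a joint would pass 70% of its speed; a pose out of reach is approached as far as the arm can. A call is refused whole if a number of a shift passes 0.05 or a number of a turn 8.59, either way. A call with a gripper value outside its range is refused whole. The fingers move at their own pace and stop on an object; FORCE is the grip in N (left out, the last holds). Time passes only in rows, so rows that do not move let the fingers close. It gives the time, the measured TCP pose, the force, the opening and the grip force at its end, in the units of the state.
- sense(): the state, without advancing time (a new reading comes with each control period).
- get_image(name): name is "scene" or "side" or "wrist"; returns the picture (384x512x3 uint8, red, green, blue); there is no depth.
- get_calibration(name): a dict with "mtx" (3x3 intrinsics, pixels), "R" (3x3) and "t" (3): a world point X has camera coordinates R X + t. Camera axes: x right, y down, z forward; pixel columns grow to the right and rows downward; lengths in m; the calibration is good to about 2 mm. The wrist camera is an equidistant fisheye: a pixel r from the principal point sees the ray r / f radians off the axis. A picture is of the moment at which its call begins: read the wrist's pose just before it. get_calibration takes no time and is no camera call; for the wrist camera it gives the pose at the moment of the call.
- finish_job(): hands the job in; it is judged then, once.
Trained networks look in the newest picture that a camera, given by its name, has taken for a name from the list of things; names that differ only in an ending like _2 or _b are one class to them, and where a whole thing is asked for, a point or a joint stands for the part that bears it (a point fixed in the world has none). Each returns a list of dicts, best first, with "conf" (0 to 1); they miss things now and then, are a little off and sometimes report something else, mostly with a low value. They report only what shows in the picture. A call takes as long as a camera call. They do not tell look-alikes from the thing itself.
- cut_out(camera, query): "region" (384x512 bool, what is visible of it) and "rect" ([left, top, right, bottom] in pixels, round what is visible of it).
The state is a dict: "clock": time; "joints": joint angles; "qd": joint speeds; "tau": joint torques, N m; "ee_pos": TCP position; "tool_rot": TCP orientation; "force": force on the tool from outside, world axes, zero at the start; "moment": the same for the moment, N m; "width": finger opening in m; "grasp_force": force on a finger pad.
Only numpy, scipy, OpenCV 4.12 (cv2) and the standard library are available. Lean on these libraries where they do the work, as an engineer would, in place of code of your own. Each camera call takes 0.05 s, during which the arm holds its last target. There are 200 camera calls.

## Working session

There is one attempt and no reset: what is moved stays moved. The work goes in short steps, Python scripts to look and compute and a shell command to move; the robot and the scene stay as the last step left them, time stands still between calls to the robot, and variables do not carry over. Pictures are saved under pics/ and viewed, at most 10 in all, crops included, and the job is handed in when it is done.

```bash
mkdir -p pics; ls; cat > h.py <<'E'
from cell import *
import numpy as np, cv2
def save(cam,name,s=1.5):
    im=get_image(cam); cv2.imwrite('pics/'+name,cv2.resize(im[:,:,::-1],None,fx=s,fy=s)); return im
def ray(c,u,v):
    k=c['mtx']; x=(u-k[0,2])/k[0,0]; y=(v-k[1,2])/k[1,1]
    if c.get('fish'):
        r=np.hypot(x,y); d=np.array([x/r*np.sin(r),y/r*np.sin(r),np.cos(r)]) if r>1e-9 else np.array([0,0,1.])
    else: d=np.array([x,y,1.])
    R=np.array(c['R']); return -R.T@np.array(c['t']), R.T@d
def cal(n):
    c=dict(get_calibration(n)); c['mtx']=np.array(c['mtx']); c['fish']=(n=='wrist'); return c
def at(c,u,v,z):
    o,d=ray(c,u,v); return o+d*(z-o[2])/d[2]
E
python3 - <<'E'
from h import *
a=save('scene','a.png');
for q in ['spacer','washer','retainer','bracket','axle_tip']:
    for d in cut_out('scene',q): print(q,round(d['conf'],2),d['rect'])
b=save('side','b.png')
for q in ['spacer','washer','retainer','bracket']:
    for d in cut_out('side',q): print(q,round(d['conf'],2),d['rect'])
print(sense())
for n in ['scene','side','wrist']: print(get_calibration(n))
E
```

```text
pics
spacer 0.65 [192.1, 206.5, 206.1, 218.1]
washer 0.67 [195.1, 206.4, 205.7, 216.8]
washer 0.5 [251.4, 174.2, 283.6, 206.8]
washer 0.49 [223.2, 240.8, 238.5, 248.5]
retainer 0.66 [223.1, 234.3, 236.2, 248.0]
retainer 0.59 [155.4, 242.5, 167.8, 260.9]
bracket 0.74 [247.7, 176.4, 285.4, 210.5]
bracket 0.57 [302.2, 125.2, 336.4, 155.0]
axle_tip 0.9 [249.0, 171.2, 282.7, 208.6]
axle_tip 0.59 [300.4, 124.1, 335.6, 158.2]
spacer 0.49 [284.5, 184.8, 293.3, 189.5]
washer 0.52 [246.6, 181.7, 255.9, 190.1]
bracket 0.88 [260.9, 261.7, 297.6, 298.4]
bracket 0.82 [247.6, 199.2, 279.3, 223.6]
{'clock': 0.55, 'joints': array([-5.92479186e+00,  1.58370184e+01, -1.51239944e+00,  7.26512650e+01,
        2.29590142e-04,  8.40758255e+01]), 'qd': array([ 0.04379785,  0.0632396 ,  0.0451621 , -0.00776458,  0.01409077,
       -0.02297243]), 'tau': array([-4.82825180e-04, -4.45079792e+01,  2.95295066e+01,  2.01209812e-03,
       -7.00882424e-05, -3.46413522e-06]), 'ee_pos': array([ 6.24997993e-01, -1.30296778e-05,  2.31309971e-01]), 'tool_rot': array([-1.79999345e+02, -2.98841456e-04,  8.99993827e+01]), 
[... 598 characters left out ...]
[  0.        , 433.38511151, 187.73866174],
       [  0.        ,   0.        ,   1.        ]]), 'R': array([[-0.9991393 , -0.03246188, -0.02582405],
       [ 0.00574221,  0.50832151, -0.86114823],
       [ 0.04108141, -0.86055532, -0.5076976 ]]), 't': array([0.53597936, 0.02396851, 1.50639628])}
{'mtx': array([[297.31863964,   0.        , 258.4620566 ],
       [  0.        , 297.31863964, 191.50216954],
       [  0.        ,   0.        ,   1.        ]]), 'R': array([[ 9.99999694e-01,  7.00457953e-04, -3.47375957e-04],
       [ 7.70472001e-04, -9.58395236e-01,  2.85443477e-01],
       [-1.32982309e-04, -2.85443657e-01, -9.58395482e-01]]), 't': array([-0.6245905 , -0.03679625,  0.37898103])}
```

View pics/a.png

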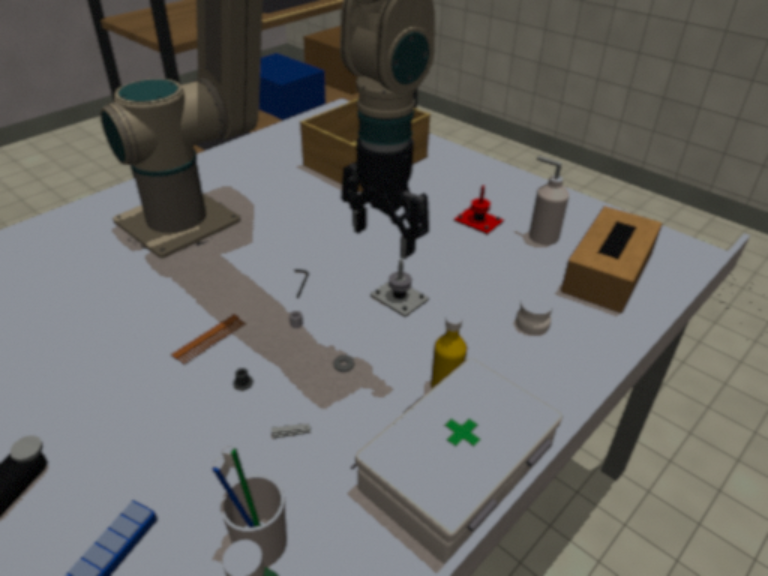

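View pics/b.png

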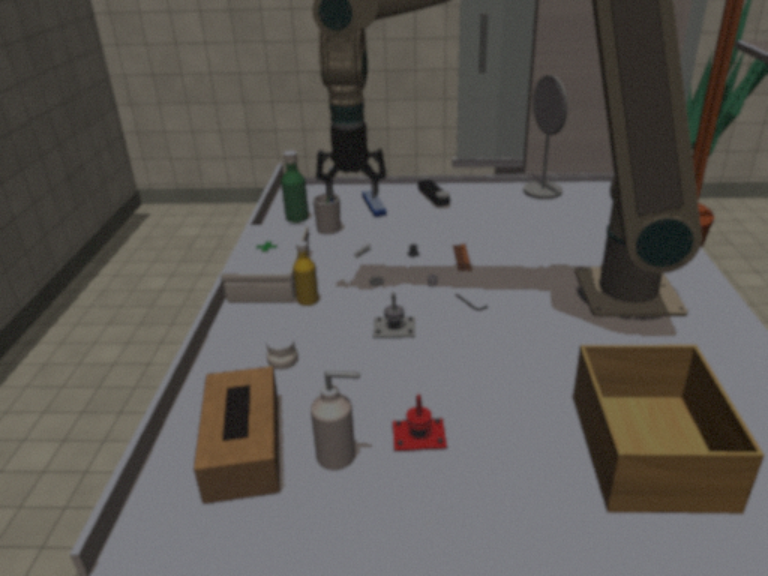

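The scene shows the grey bracket at about (400,295), the spacer at (296,319), the washer at (344,363) and the retainer at (243,379), all in the 1.5x picture. The side view agrees, with the bracket at (394,320), spacer (432,280), washer (376,281) and retainer (413,250).

```bash
python3 - <<'E'
from h import *
c=cal('scene');s=cal('side');w=cal('wrist')
np.set_printoptions(precision=4,suppress=True)
for n,a,b,z in [('bracket',(400,297),(394,327),.008),('tip',(401,262),(393.5,294),.092),('spacer',(296,319),(432.5,280.5),.012),('washer',(344,363),(376.5,281.5),.004),('ret',(243,379),(413,250.5),.013)]:
    print(n,at(c,a[0]/1.5,a[1]/1.5,z)[:2],at(s,b[0]/1.5,b[1]/1.5,z)[:2])
print('cam',-w['R'].T@w['t'])
save('wrist','c.png')
for q in ['spacer','washer','retainer','bracket','axle_tip']:
    for d in cut_out('wrist',q): print(q,round(d['conf'],2),d['rect'])
E
```

```text
bracket [0.5424 0.1437] [0.5343 0.1518]
tip [0.5433 0.141 ] [0.5331 0.1533]
spacer [ 0.4532 -0.037 ] [ 0.4488 -0.0371]
washer [ 0.588  -0.0478] [ 0.5836 -0.0475]
ret [ 0.5036 -0.1926] [ 0.4967 -0.1892]
cam [0.6247 0.0733 0.3735]
spacer 0.87 [118.6, 184.7, 140.8, 207.1]
washer 0.95 [216.0, 185.2, 242.7, 212.4]
retainer 0.67 [167.4, 279.9, 186.4, 301.5]
bracket 0.89 [154.9, 19.8, 224.8, 80.9]
bracket 0.58 [247.0, 281.0, 277.3, 311.2]
```

View pics/c.png

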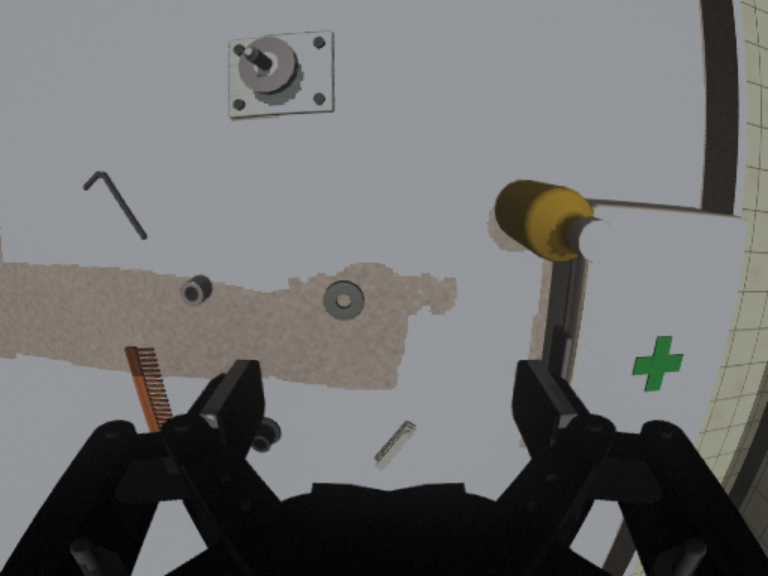

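The wrist picture (1.5x) is clear. It shows the axle tip at about (249,50), the spacer at (196,290), the washer at (344,300) and the retainer at (265,434).

```bash
python3 - <<'E'
from h import *
w=cal('wrist')
np.set_printoptions(precision=4,suppress=True)
for n,u,v,z in [('tip',248.5,50,.092),('pl1',230,41,.008),('pl2',332,31,.008),('pl3',333,111,.008),('pl4',231,119,.008),('spacertop',191.5,292,.024),('washertop',344,299,.008),('comb r',165,432,.006),('comb top',148,347,.006),('rettop',261,437,.026)]:
    print(n,at(w,u/1.5,v/1.5,z))
E
```

```text
tip [0.5354 0.148  0.092 ]
pl1 [0.4919 0.1805 0.008 ]
pl2 [0.5793 0.1816 0.008 ]
pl3 [0.5804 0.1128 0.008 ]
pl4 [0.4934 0.1113 0.008 ]
spacertop [ 0.4524 -0.0352  0.024 ]
washertop [ 0.5869 -0.0462  0.008 ]
comb r [ 0.3799 -0.2024  0.006 ]
comb top [ 0.3838 -0.099   0.006 ]
rettop [ 0.5013 -0.1825  0.026 ]
```

```bash
python3 -m jog '[{"dx":-0.007,"dy":-0.0345,"dz":0.026,"hand":0.55},{"dx":-0.007,"dy":-0.0345,"dz":0.026,"hand":0.55},{"dx":-0.007,"dy":-0.0345,"dz":0.026,"hand":0.55},{"dx":-0.007,"dy":-0.0345,"dz":0.026,"hand":0.55},{"dx":-0.007,"dy":-0.0345,"dz":0.026,"hand":0.55},{"hand":0.55},{"hand":0.55}]' 40; python3 - <<'E'
from h import *
print(sense()['ee_pos'],sense()['clock'])
w=cal('wrist'); save('wrist','d.png')
for d in cut_out('wrist','spacer')[:1]: print(d['conf'],d['rect'])
E
```

```text
[6.25026538e-01 1.20831351e-05 2.31353316e-01] 0.85
0.66 [119.2, 185.1, 139.6, 204.2]validation failed for argument at $[0]...
```

View pics/d.png

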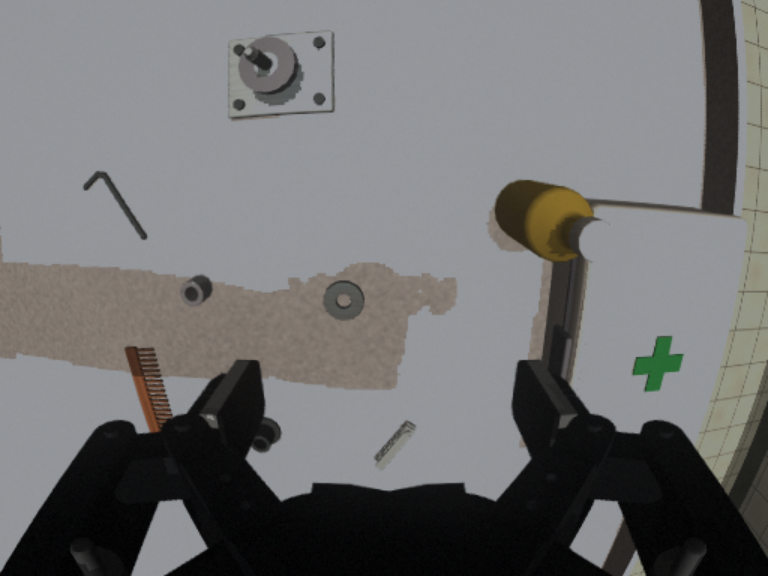

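The arm hasn't moved and the picture is unchanged. The rows were refused, most likely because every key has to be present.

```bash
python3 -m jog '[{"dx":-0.007,"dy":-0.0345,"dz":0.026,"spin":0,"hand":0.55},{"dx":-0.007,"dy":-0.0345,"dz":0.026,"spin":0,"hand":0.55},{"dx":-0.007,"dy":-0.0345,"dz":0.026,"spin":0,"hand":0.55},{"dx":-0.007,"dy":-0.0345,"dz":0.026,"spin":0,"hand":0.55},{"dx":-0.007,"dy":-0.0345,"dz":0.026,"spin":0,"hand":0.55},{"dx":0,"dy":0,"dz":0,"spin":0,"hand":0.55},{"dx":0,"dy":0,"dz":0,"spin":0,"hand":0.55}]' 40; python3 - <<'E'
from h import *
print(sense()['ee_pos'],sense()['clock'])
w=cal('wrist'); save('wrist','e.png')
for d in cut_out('wrist','spacer')[:1]: print(d['conf'],d['rect'])
E
```

```text
clock: 1.65
ee_pos: [0.4503, -0.0347, 0.1002]
tool_rot: [-179.9, -0.0, 90.0]
force: [0.4, -0.8, 0.8]
width: 0.0472
grasp_force: 0.0
[ 0.45032946 -0.03474124  0.10017781] 1.65
0.59 [243.7, 183.6, 275.9, 220.1]
```

View pics/e.png

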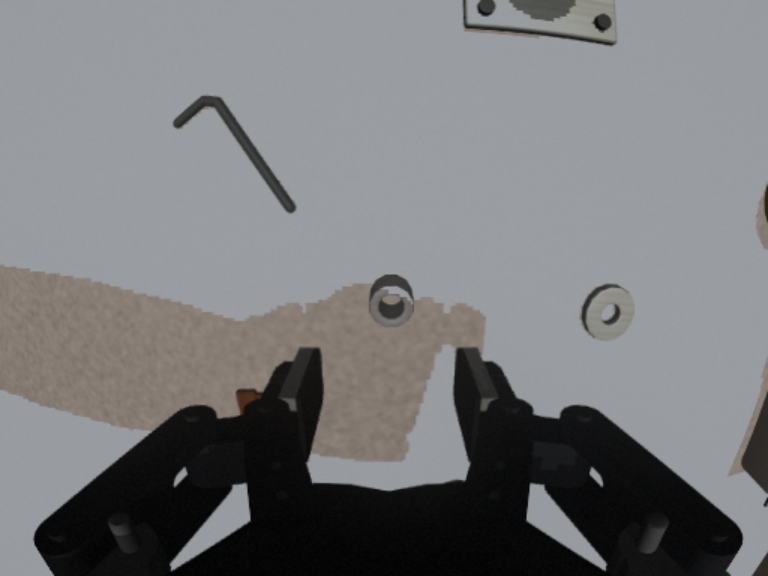

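The spacer's top is at (391,306) between the fingers, and the washer's top is at (608,312).

```bash
python3 - <<'E'
from h import *
w=cal('wrist')
print(at(w,391/1.5,306/1.5,.024),at(w,609/1.5,312/1.5,.008), sense()['ee_pos'])
E
```

```text
[ 0.4565791  -0.03818659  0.024     ] [ 0.59161906 -0.04872405  0.008     ] [ 0.45489564 -0.03544522  0.10266811]
```

```bash
cat >> h.py <<'E'
def look(q,z,cam='wrist',n=1):
    for i in range(n):
        p=sense()['ee_pos']; c=cal(cam); get_image(cam)
        D=cut_out(cam,q)
        for d in D[:2]:
            r=d['rect']; m=np.argwhere(d['region'])
            # centre of the visible top: mean of the lower (nearer) part is left to the eye
            print(q,round(d['conf'],2),np.round(r,1),'rectctr',np.round(at(c,(r[0]+r[2])/2,(r[1]+r[3])/2,z),4),'ee',np.round(p,4))
E
python3 - <<'E'
from h import *
look('spacer',.024,n=2); look('washer',.008)
w=cal('wrist'); im=get_image('wrist')
# spacer top ring ellipse: crop and use bright ring
g=cv2.cvtColor(im,cv2.COLOR_RGB2GRAY)[175:225,235:290]
cv2.imwrite('pics/f.png',cv2.resize(g,None,fx=10,fy=10,interpolation=cv2.INTER_NEAREST))
print(sense()['ee_pos'],w['t'])
E
```

```text
spacer 0.94 [236.9 182.7 271.  219.7] rectctr [ 0.4513 -0.0359  0.024 ] ee [ 0.4549 -0.0354  0.1027]
spacer 0.95 [238.9 181.9 266.1 218.3] rectctr [ 0.4509 -0.0352  0.024 ] ee [ 0.4556 -0.0355  0.1031]
washer 0.9 [381.5 187.  416.8 222.4] rectctr [ 0.5836 -0.0451  0.008 ] ee [ 0.4549 -0.0353  0.1027]
[ 0.4535525  -0.03508447  0.1018643 ] [-0.45375843 -0.03342204  0.24422419]
```

View pics/f.png

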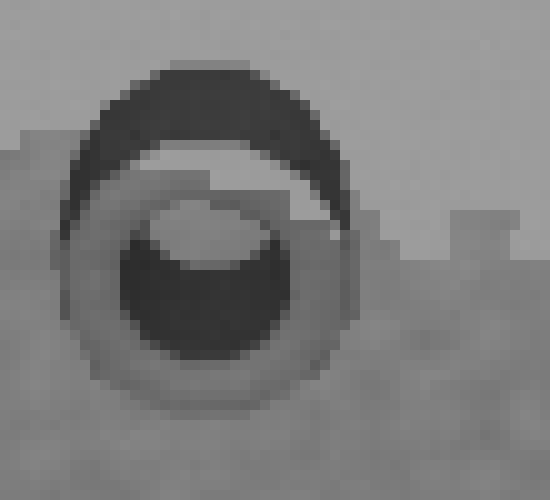

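The top ring's centre is at pixel (255.5, 202.5), which puts the spacer at about (0.452, -0.0365). Next I go down and grasp it.

```bash
python3 -m jog '[{"dx":-0.0015,"dy":0,"dz":0.025,"spin":0,"hand":0.55},{"dx":0,"dy":0,"dz":0.025,"spin":0,"hand":0.55},{"dx":0,"dy":0,"dz":0.025,"spin":0,"hand":0.55},{"dx":0,"dy":0,"dz":0.014,"spin":0,"hand":0.55},{"dx":0,"dy":0,"dz":0.006,"spin":0,"hand":0.55},{"dx":0,"dy":0,"dz":0,"spin":0,"hand":0.55},{"dx":0,"dy":0,"dz":0,"spin":0,"hand":0.55},{"dx":0,"dy":0,"dz":0,"spin":0,"hand":0.3},{"dx":0,"dy":0,"dz":0,"spin":0,"hand":0.1},{"dx":0,"dy":0,"dz":0,"spin":0,"hand":0.1},{"dx":0,"dy":0,"dz":0,"spin":0,"hand":0.1},{"dx":0,"dy":0,"dz":0,"spin":0,"hand":0.1},{"dx":0,"dy":0,"dz":0,"spin":0,"hand":0.1}]' 40
```

```text
clock: 3.4
ee_pos: [0.4536, -0.0367, 0.0074]
tool_rot: [179.9, 0.0, 90.0]
force: [-0.9, 0.1, 5.9]
width: 0.0217
grasp_force: 39.4
```

```bash
python3 -m jog '[{"dx":0,"dy":0,"dz":-0.015,"spin":0,"hand":0.1},{"dx":0,"dy":0,"dz":-0.035,"spin":0,"hand":0.1},{"dx":0,"dy":0,"dz":-0.035,"spin":0,"hand":0.1},{"dx":0,"dy":0,"dz":-0.035,"spin":0,"hand":0.1},{"dx":0.02,"dy":0.01,"dz":0,"spin":0,"hand":0.1},{"dx":0.03,"dy":0.02,"dz":0,"spin":0,"hand":0.1},{"dx":0.03,"dy":0.02,"dz":0,"spin":0,"hand":0.1},{"dx":0.03,"dy":0.02,"dz":0,"spin":0,"hand":0.1},{"dx":0.03,"dy":0.013,"dz":0,"spin":0,"hand":0.1},{"dx":0.01,"dy":0,"dz":0,"spin":0,"hand":0.1},{"dx":0,"dy":0,"dz":0,"spin":0,"hand":0.1},{"dx":0,"dy":0,"dz":0,"spin":0,"hand":0.1},{"dx":0,"dy":0,"dz":0,"spin":0,"hand":0.1},{"dx":0,"dy":0,"dz":0,"spin":0,"hand":0.1},{"dx":0,"dy":0,"dz":0,"spin":0,"hand":0.1}]' 40; python3 - <<'E'
from h import *
w=cal('wrist'); print(sense()['ee_pos'],repr(w['R']),w['t']); save('wrist','g.png')
np.save('wg.npy',np.c_[w['R'],w['t']])
E
```

```text
clock: 4.9
ee_pos: [0.5353, 0.1127, 0.1264]
tool_rot: [-180.0, 0.0, 89.9]
force: [-0.2, 0.4, -0.5]
width: 0.0216
grasp_force: 39.4
[0.53526567 0.11267097 0.12635694] array([[ 9.99999758e-01, -5.65565201e-04, -4.05899529e-04],
       [-4.26111106e-04, -9.58362911e-01,  2.85552707e-01],
       [-5.50497728e-04, -2.85552465e-01, -9.58362920e-01]]) [-0.53481457  0.10184399  0.31079158]
```

View pics/g.png

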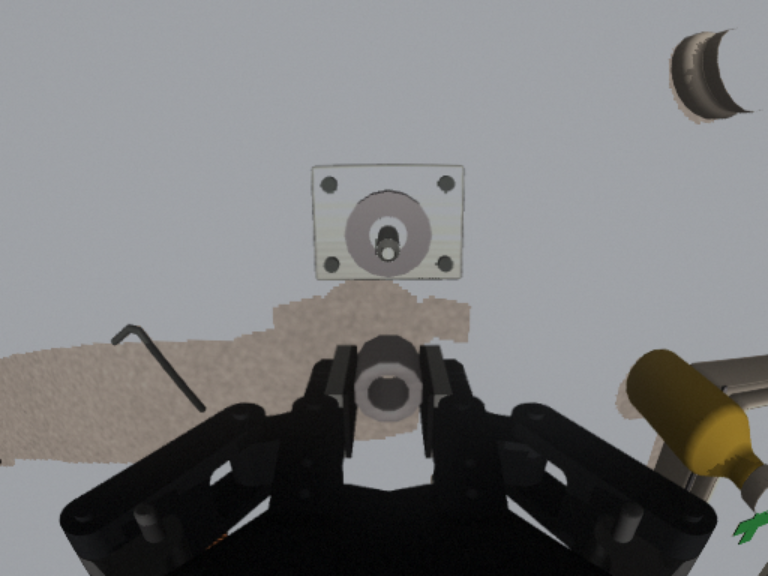

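The spacer is held upright with its top centre at (388,392). The axle tip is at (388,254), with plate corners at (312,166), (464,166), (462,279) and (316,280).

```bash
python3 - <<'E'
from h import *
w=cal('wrist'); M=np.load('wg.npy'); w['R']=M[:,:3]; w['t']=M[:,3]
for n,u,v,z in [('tip',388,254,.092),('pl1',312,166,.008),('pl2',464,166,.008),('pl3',462,279,.008),('pl4',316,280,.008),('roller',388,233,.0475),('sp top',388,392,.1435),('sp top',388,392,.1455)]:
    print(n,np.round(at(w,u/1.5,v/1.5,z),4))
print(sense()['ee_pos'])
E
```

```text
tip [0.5351 0.1475 0.092 ]
pl1 [0.4908 0.1821 0.008 ]
pl2 [0.5794 0.1821 0.008 ]
pl3 [0.5804 0.1137 0.008 ]
pl4 [0.491  0.1131 0.008 ]
roller [0.5351 0.1486 0.0475]
sp top [0.535  0.1137 0.1435]
sp top [0.535  0.1149 0.1455]
[0.53534928 0.11280093 0.12639225]
```

```bash
python3 -m jog '[{"dx":0.02,"dy":0,"dz":0,"spin":0,"hand":0.1},{"dx":0.0138,"dy":0,"dz":0,"spin":0,"hand":0.1},{"dx":0,"dy":0,"dz":0,"spin":0,"hand":0.1},{"dx":0,"dy":0,"dz":0,"spin":0,"hand":0.1},{"dx":0,"dy":0,"dz":0,"spin":0,"hand":0.1},{"dx":0,"dy":0,"dz":0.01,"spin":0,"hand":0.1},{"dx":0,"dy":0,"dz":0.01,"spin":0,"hand":0.1},{"dx":0,"dy":0,"dz":0.005,"spin":0,"hand":0.1},{"dx":0,"dy":0,"dz":0.005,"spin":0,"hand":0.1},{"dx":0,"dy":0,"dz":0.005,"spin":0,"hand":0.1},{"dx":0,"dy":0,"dz":0,"spin":0,"hand":0.1}]' 40
```

```text
clock: 6.05
ee_pos: [0.5348, 0.1471, 0.0904]
tool_rot: [-179.9, 0.0, 90.0]
force: [-0.4, -0.1, -0.1]
width: 0.0218
grasp_force: 39.4
```

```bash
python3 -m jog '[{"dx":0,"dy":0,"dz":0.01,"spin":0,"hand":0.1},{"dx":0,"dy":0,"dz":0.01,"spin":0,"hand":0.1},{"dx":0,"dy":0,"dz":0.008,"spin":0,"hand":0.1},{"dx":0,"dy":0,"dz":0.003,"spin":0,"hand":0.1},{"dx":0,"dy":0,"dz":0,"spin":0,"hand":0.1},{"dx":0,"dy":0,"dz":0,"spin":0,"hand":0.1}]' 40
```

```text
clock: 6.65
ee_pos: [0.5356, 0.1473, 0.0603]
tool_rot: [180.0, -0.0, 90.0]
force: [-0.1, -0.2, -0.9]
width: 0.0217
grasp_force: 39.4
```

```bash
python3 -m jog '[{"dx":0,"dy":0,"dz":0.003,"spin":0,"hand":0.1},{"dx":0,"dy":0,"dz":0.001,"spin":0,"hand":0.1},{"dx":0,"dy":0,"dz":0,"spin":0,"hand":0.1},{"dx":0,"dy":0,"dz":0,"spin":0,"hand":0.3},{"dx":0,"dy":0,"dz":0,"spin":0,"hand":0.55},{"dx":0,"dy":0,"dz":0,"spin":0,"hand":0.55},{"dx":0,"dy":0,"dz":0,"spin":0,"hand":0.55},{"dx":0,"dy":0,"dz":-0.02,"spin":0,"hand":0.6},{"dx":0,"dy":0,"dz":-0.025,"spin":0,"hand":0.6},{"dx":0,"dy":0,"dz":-0.025,"spin":0,"hand":0.6},{"dx":-0.02,"dy":0.005,"dz":0,"spin":0,"hand":0.6},{"dx":-0.04,"dy":0.01,"dz":0,"spin":0,"hand":0.6},{"dx":-0.04,"dy":0.01,"dz":0,"spin":0,"hand":0.6},{"dx":-0.04,"dy":0.01,"dz":0,"spin":0,"hand":0.6},{"dx":-0.04,"dy":0.01,"dz":0.02,"spin":0,"hand":0.6},{"dx":-0.0143,"dy":0.0065,"dz":0.02,"spin":0,"hand":0.6},{"dx":0,"dy":0,"dz":0,"spin":0,"hand":0.6},{"dx":0,"dy":0,"dz":0,"spin":0,"hand":0.6},{"dx":0,"dy":0,"dz":0,"spin":0,"hand":0.6},{"dx":0,"dy":0,"dz":0,"spin":0,"hand":0.6}]' 40; python3 - <<'E'
from h import *
c=cal('wrist'); print(sense()['ee_pos']);im=save('wrist','i.png')
for q,z in [('washer',.008),('retainer',.013),('spacer',.06)]:
    for d in cut_out('wrist',q)[:2]:
        r=d['rect'];print(q,d['conf'],np.round(r),at(c,(r[0]+r[2])/2,(r[1]+r[3])/2,z))
np.save('wg.npy',np.c_[c['R'],c['t']])
E
```

```text
clock: 8.65
ee_pos: [0.5874, -0.046, 0.0874]
tool_rot: [179.9, 0.0, 90.1]
force: [0.6, -0.3, -0.3]
width: 0.0511
grasp_force: 0.0
[ 0.58744158 -0.04598402  0.0873893 ]
washer 0.77 [236. 180. 279. 221.] [ 0.58650707 -0.04622859  0.008     ]
retainer 0.67 [157. 328. 166. 348.] [ 0.48736537 -0.19530792  0.013     ]
```

View pics/i.png

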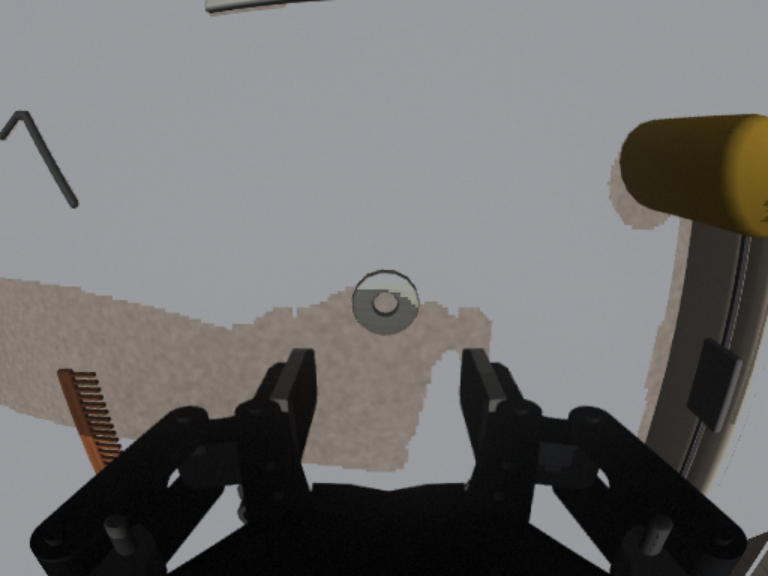

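```bash
python3 -m jog '[{"dx":0,"dy":-0.0005,"dz":0.03,"spin":0,"hand":0.55},{"dx":0,"dy":0,"dz":0.03,"spin":0,"hand":0.55},{"dx":0,"dy":0,"dz":0.015,"spin":0,"hand":0.55},{"dx":0,"dy":0,"dz":0.008,"spin":0,"hand":0.55},{"dx":0,"dy":0,"dz":0.002,"spin":0,"hand":0.55},{"dx":0,"dy":0,"dz":0,"spin":0,"hand":0.55},{"dx":0,"dy":0,"dz":0,"spin":0,"hand":0.4},{"dx":0,"dy":0,"dz":0,"spin":0,"hand":0.25},{"dx":0,"dy":0,"dz":0,"spin":0,"hand":0.25},{"dx":0,"dy":0,"dz":0,"spin":0,"hand":0.25},{"dx":0,"dy":0,"dz":0,"spin":0,"hand":0.25}]' 40
```

```text
clock: 9.95
ee_pos: [0.5879, -0.0473, 0.0029]
tool_rot: [179.8, 0.0, 90.0]
force: [-0.4, -0.1, 6.2]
width: 0.0325
grasp_force: 40.0
```

```bash
python3 -m jog '[{"dx":0,"dy":0,"dz":-0.015,"spin":0,"hand":0.25},{"dx":0,"dy":0,"dz":-0.035,"spin":0,"hand":0.25},{"dx":0,"dy":0,"dz":-0.035,"spin":0,"hand":0.25},{"dx":0,"dy":0,"dz":-0.035,"spin":0,"hand":0.25},{"dx":0.02,"dy":-0.01,"dz":0,"spin":0,"hand":0.25},{"dx":0.03,"dy":-0.01,"dz":0,"spin":0,"hand":0.25},{"dx":0.04,"dy":-0.01,"dz":0,"spin":0,"hand":0.25},{"dx":0.04,"dy":-0.01,"dz":0,"spin":0,"hand":0.25},{"dx":0.02,"dy":-0.01,"dz":0,"spin":0,"hand":0.25},{"dx":0.01,"dy":-0.0015,"dz":0,"spin":0,"hand":0.25},{"dx":0,"dy":0,"dz":0,"spin":0,"hand":0.25},{"dx":0,"dy":0,"dz":0,"spin":0,"hand":0.25},{"dx":0,"dy":0,"dz":0,"spin":0,"hand":0.25},{"dx":0,"dy":0,"dz":0,"spin":0,"hand":0.25},{"dx":0,"dy":0,"dz":0,"spin":0,"hand":0.25}]' 40; python3 - <<'E'
from h import *
w=cal('wrist'); print(sense()['ee_pos']); save('wrist','j.png')
np.save('wg.npy',np.c_[w['R'],w['t']])
E
```

```text
clock: 11.45
ee_pos: [0.5353, 0.1122, 0.1213]
tool_rot: [-180.0, 0.0, 89.9]
force: [-0.4, -0.5, -1.0]
width: 0.0327
grasp_force: 39.9
[0.53533328 0.11218036 0.12127039]
```

View pics/j.png

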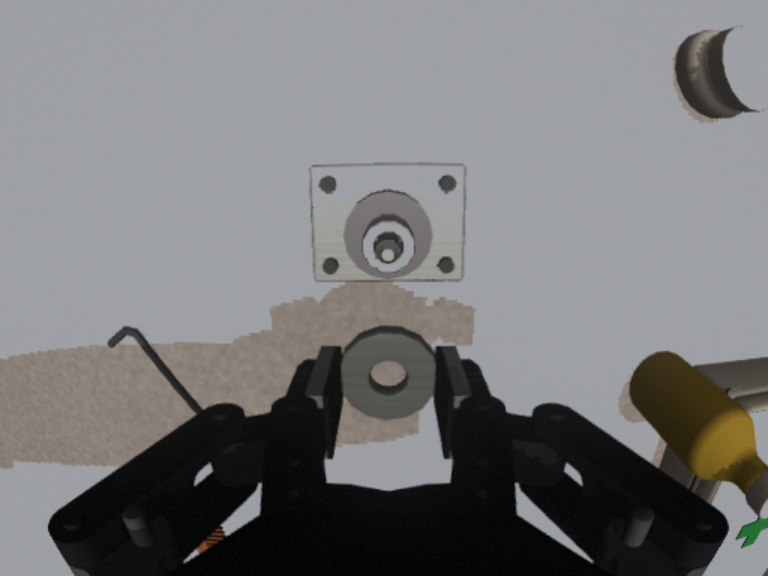

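The spacer sits on the axle on top of the roller. The washer is held level with its bore at (388,374), and the axle tip is at (388,255).

```bash
python3 - <<'E'
from h import *
w=cal('wrist'); M=np.load('wg.npy'); w['R']=M[:,:3]; w['t']=M[:,3]
for n,u,v,z in [('tip',388,255,.092),('spacer',388,245,.0715),('washer',388,375,.126)]:
    print(n,np.round(at(w,u/1.5,v/1.5,z),4))
print(sense()['ee_pos'])
E
```

```text
tip [0.5351 0.1477 0.092 ]
spacer [0.5351 0.1477 0.0715]
washer [0.5351 0.1129 0.126 ]
[0.5352474  0.11233869 0.12124308]
```

```bash
python3 -m jog '[{"dx":0.02,"dy":0,"dz":0,"spin":0,"hand":0.25},{"dx":0.0146,"dy":0,"dz":0,"spin":0,"hand":0.25},{"dx":0,"dy":0,"dz":0,"spin":0,"hand":0.25},{"dx":0,"dy":0,"dz":0,"spin":0,"hand":0.25},{"dx":0,"dy":0,"dz":0,"spin":0,"hand":0.25},{"dx":0,"dy":0,"dz":0.01,"spin":0,"hand":0.25},{"dx":0,"dy":0,"dz":0.01,"spin":0,"hand":0.25},{"dx":0,"dy":0,"dz":0.005,"spin":0,"hand":0.25},{"dx":0,"dy":0,"dz":0.005,"spin":0,"hand":0.25},{"dx":0,"dy":0,"dz":0.005,"spin":0,"hand":0.25},{"dx":0,"dy":0,"dz":0.005,"spin":0,"hand":0.25},{"dx":0,"dy":0,"dz":0,"spin":0,"hand":0.25},{"dx":0,"dy":0,"dz":0,"spin":0,"hand":0.25}]' 40
```

```text
clock: 12.8
ee_pos: [0.535, 0.1476, 0.0813]
tool_rot: [-180.0, 0.0, 90.0]
force: [-0.6, 0.3, -1.0]
width: 0.0328
grasp_force: 39.9
```

```bash
python3 -m jog '[{"dx":0,"dy":0,"dz":0.003,"spin":0,"hand":0.25},{"dx":0,"dy":0,"dz":0.0015,"spin":0,"hand":0.25},{"dx":0,"dy":0,"dz":0,"spin":0,"hand":0.25},{"dx":0,"dy":0,"dz":0,"spin":0,"hand":0.25}]' 40;  python3 -m jog '[{"dx":0,"dy":0,"dz":0,"spin":0,"hand":0.45},{"dx":0,"dy":0,"dz":0,"spin":0,"hand":0.6},{"dx":0,"dy":0,"dz":0,"spin":0,"hand":0.6},{"dx":0,"dy":0,"dz":0,"spin":0,"hand":0.6},{"dx":0,"dy":0,"dz":-0.02,"spin":0,"hand":0.6},{"dx":0,"dy":0,"dz":-0.02,"spin":0,"hand":0.6},{"dx":0,"dy":0,"dz":-0.03,"spin":0,"hand":0.6},{"dx":-0.02,"dy":-0.004,"dz":0,"spin":0,"hand":0.55},{"dx":-0.04,"dy":-0.005,"dz":0,"spin":0,"hand":0.55},{"dx":-0.05,"dy":-0.005,"dz":0,"spin":0,"hand":0.55},{"dx":-0.05,"dy":-0.005,"dz":0,"spin":0,"hand":0.55},{"dx":-0.05,"dy":-0.005,"dz":0,"spin":0,"hand":0.55},{"dx":-0.05,"dy":-0.005,"dz":0,"spin":0,"hand":0.55},{"dx":-0.04,"dy":-0.005,"dz":0.02,"spin":0,"hand":0.55},{"dx":-0.03,"dy":0,"dz":0.02,"spin":0,"hand":0.55},{"dx":0,"dy":0,"dz":0,"spin":0,"hand":0.55},{"dx":0,"dy":0,"dz":0,"spin":0,"hand":0.55},{"dx":0,"dy":0,"dz":0,"spin":0,"hand":0.55},{"dx":0,"dy":0,"dz":0,"spin":0,"hand":0.55},{"dx":0,"dy":0,"dz":0,"spin":0,"hand":0.55}]'; python3 - <<'E'
from h import *
c=cal('wrist'); print(sense()['ee_pos']);im=save('wrist','k.png')
np.save('wg.npy',np.c_[c['R'],c['t']])
E
```

```text
clock: 13.2
ee_pos: [0.535, 0.1476, 0.0768]
tool_rot: [180.0, -0.0, 90.0]
force: [0.9, 0.8, -0.7]
width: 0.0326
grasp_force: 39.9
clock: 15.2
ee_pos: [0.5017, -0.1805, 0.1075]
tool_rot: [179.9, 0.0, 90.1]
force: [0.7, 0.1, 0.2]
width: 0.0469
grasp_force: 0.0
[ 0.50168061 -0.18054654  0.10754783]
```

View pics/k.png

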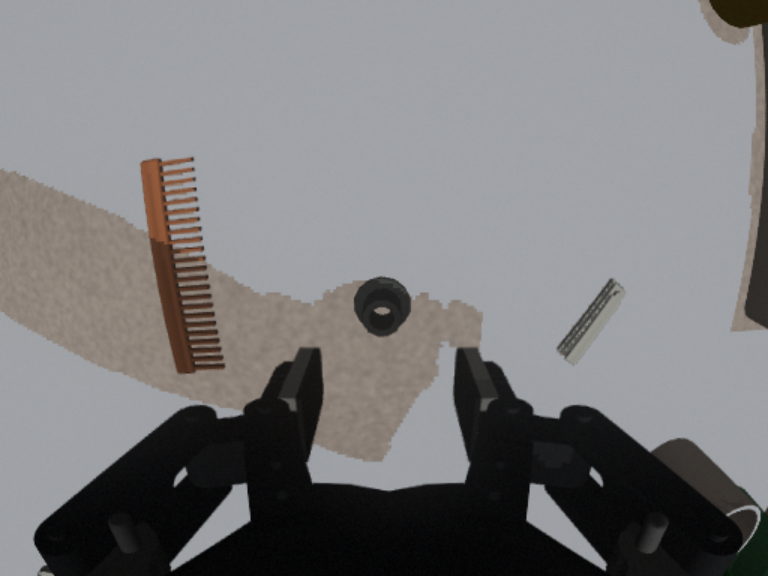

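The retainer's top is at (382,316), and its surroundings are clear. That was my tenth picture, so from here I work by numbers only.

```bash
python3 - <<'E'
from h import *
w=cal('wrist'); M=np.load('wg.npy'); w['R']=M[:,:3]; w['t']=M[:,3]
im=cv2.imread('pics/k.png'); g=cv2.cvtColor(im,cv2.COLOR_BGR2GRAY)
# bright bore spot seen through / dark silhouette
m=(g[255:345,335:430]<75).astype(np.uint8); ys,xs=np.nonzero(m); print(xs.min()+335,xs.max()+335,ys.min()+255,ys.max()+255)
for n,u,v,z in [('top',382,316,.026),('flange',382,303,.002)]:
    print(n,np.round(at(w,u/1.5,v/1.5,z),4))
print(sense()['ee_pos'])
E
```

```text
354 410 277 335
top [ 0.4984 -0.1899  0.026 ]
flange [ 0.4981 -0.1907  0.002 ]
[ 0.5016244  -0.18066819  0.10744252]
```

```bash
python3 -m jog '[{"dx":-0.0075,"dy":-0.0035,"dz":0,"spin":0,"hand":0.55},{"dx":0,"dy":0,"dz":0.02,"spin":0,"hand":0.55},{"dx":0,"dy":0,"dz":0.01,"spin":0,"hand":0.55},{"dx":0,"dy":0,"dz":0,"spin":0,"hand":0.55},{"dx":0,"dy":0,"dz":0,"spin":0,"hand":0.55},{"dx":0,"dy":0,"dz":0,"spin":0,"hand":0.55},{"dx":0,"dy":0,"dz":0,"spin":0,"hand":0.55}]'; python3 - <<'E'
from h import *
p=sense()['ee_pos']; w=cal('wrist'); g=cv2.cvtColor(get_image('wrist'),cv2.COLOR_RGB2GRAY)
for d in cut_out('wrist','retainer')[:2]:
    r=d['rect']; print(d['conf'],r)
    l,t,R,b=[int(round(x)) for x in r]
    m=(g[t-6:b+7,l-6:R+7]<60).astype(np.uint8); n,lab,st,ce=cv2.connectedComponentsWithStats(m); i=1+st[1:,4].argmax(); s=st[i]; L,T,W,H=s[0]+l-6,s[1]+t-6,s[2],s[3]; print(L,T,W,H)
    # flange: far edge at T; width W -> circle centre T+W/2 ; barrel top: near edge T+H
    print('flange',at(w,L+W/2,T+W/2*.97,.004),'near edge top',at(w,L+W/2,T+H,.026)+[0,.011,0])
print(p,sense()['ee_pos'])
E
```

```text
clock: 15.95
ee_pos: [0.4982, -0.1892, 0.0775]
tool_rot: [179.9, 0.0, 90.0]
force: [-0.4, 0.0, 0.3]
width: 0.0471
grasp_force: 0.0
0.63 [236.8, 184.4, 282.0, 229.1]
238 184 42 45
flange [ 0.49832444 -0.19045148  0.004     ] near edge top [ 0.4982842  -0.19037336  0.026     ]
[ 0.49816275 -0.18923894  0.07750307] [ 0.49804548 -0.18913634  0.07737514]
```

```bash
python3 -m jog '[{"dx":-0.001,"dy":0,"dz":0.025,"spin":0,"hand":0.55},{"dx":0,"dy":0,"dz":0.025,"spin":0,"hand":0.55},{"dx":0,"dy":0,"dz":0.014,"spin":0,"hand":0.55},{"dx":0,"dy":0,"dz":0.005,"spin":0,"hand":0.5},{"dx":0,"dy":0,"dz":0,"spin":0,"hand":0.5},{"dx":0,"dy":0,"dz":0,"spin":0,"hand":0.3},{"dx":0,"dy":0,"dz":0,"spin":0,"hand":0.1},{"dx":0,"dy":0,"dz":0,"spin":0,"hand":0.1},{"dx":0,"dy":0,"dz":0,"spin":0,"hand":0.1},{"dx":0,"dy":0,"dz":0,"spin":0,"hand":0.1},{"dx":0,"dy":0,"dz":0,"spin":0,"hand":0.1}]' 40
```

```text
clock: 17.15
ee_pos: [0.4988, -0.1905, 0.009]
tool_rot: [179.9, 0.1, 90.0]
force: [-1.1, -0.7, 6.2]
width: 0.0201
grasp_force: 39.6
```

```bash
python3 -m jog '[{"dx":0,"dy":0,"dz":-0.015,"spin":0,"hand":0.1},{"dx":0,"dy":0,"dz":-0.035,"spin":0,"hand":0.1},{"dx":0,"dy":0,"dz":-0.04,"spin":0,"hand":0.1},{"dx":0,"dy":0,"dz":-0.04,"spin":0,"hand":0.1},{"dx":0.02,"dy":0.004,"dz":0,"spin":0,"hand":0.1},{"dx":0.04,"dy":0.005,"dz":0,"spin":0,"hand":0.1},{"dx":0.05,"dy":0.005,"dz":0,"spin":0,"hand":0.1},{"dx":0.05,"dy":0.005,"dz":0,"spin":0,"hand":0.1},{"dx":0.05,"dy":0.005,"dz":0,"spin":0,"hand":0.1},{"dx":0.05,"dy":0.005,"dz":0,"spin":0,"hand":0.1},{"dx":0.03,"dy":0.005,"dz":0,"spin":0,"hand":0.1},{"dx":0.013,"dy":0.003,"dz":0,"spin":0,"hand":0.1},{"dx":0,"dy":0,"dz":0,"spin":0,"hand":0.1},{"dx":0,"dy":0,"dz":0,"spin":0,"hand":0.1},{"dx":0,"dy":0,"dz":0,"spin":0,"hand":0.1},{"dx":0,"dy":0,"dz":0,"spin":0,"hand":0.1},{"dx":0,"dy":0,"dz":0,"spin":0,"hand":0.1}]'; python3 - <<'E'
from h import *
p=sense()['ee_pos']; w=cal('wrist'); im=save('wrist','l.png')
for q,zs in [('washer',.0795),('retainer',p[2]-.009+.026),('spacer',.0715),('axle_tip',.092)]:
  for d in cut_out('wrist',q)[:3]:
    r=d['rect']; print(q,d['conf'],np.round(r,1),at(w,(r[0]+r[2])/2,(r[1]+r[3])/2,zs))
# near edge of the retainer barrel top in column 258
g=cv2.cvtColor(im,cv2.COLOR_RGB2GRAY); print(g[150:300:2,258])
print(p)
E
```

```text
clock: 18.85
ee_pos: [0.5345, 0.111, 0.1378]
tool_rot: [-180.0, 0.0, 89.9]
force: [-0.2, -0.6, -0.7]
width: 0.0203
grasp_force: 39.4
washer 0.57 [237.9 134.9 283.6 182.9] [0.53570102 0.14793757 0.0795    ]
retainer 0.71 [230.8 215.7 288.8 280.8] [0.53477482 0.11916515 0.1548007 ]
axle_tip 0.8 [208.2 107.1 307.5 182.9] [0.53376475 0.15922209 0.092     ]
[128  53  84  88  86 158 163 163  91  74  99 164 165 164 158 156 152 141
 133 131 131 130 132 128 128 131 130 133 130 128 132 130  66  35  38  38
  40  39  39  21  24  24  19  21  19  23  22  22  34  38  33  23  28  22
  21  20  20  18  22  20  19  20  22  37  35  32 126 133 139 161 162 162
 161 163 163]
[0.53446508 0.11103052 0.1378007 ]
```

```bash
python3 - <<'E'
from h import *
p=sense()['ee_pos']; w=cal('wrist'); print(p, at(w,259,281,p[2]+.017)+[0,.011,0], at(w,259.5,215.7,p[2]-.009+.004)-[0,.017,0])
E
```

```text
[0.53453054 0.11184304 0.13786562] [0.5344679  0.11230905 0.15486562] [0.53473536 0.11097782 0.13286562]
```

```bash
python3 -m jog '[{"dx":0.02,"dy":0.0005,"dz":0,"spin":0,"hand":0.1},{"dx":0.0155,"dy":0,"dz":0,"spin":0,"hand":0.1},{"dx":0,"dy":0,"dz":0,"spin":0,"hand":0.1},{"dx":0,"dy":0,"dz":0,"spin":0,"hand":0.1},{"dx":0,"dy":0,"dz":0,"spin":0,"hand":0.1},{"dx":0,"dy":0,"dz":0.015,"spin":0,"hand":0.1},{"dx":0,"dy":0,"dz":0.015,"spin":0,"hand":0.1},{"dx":0,"dy":0,"dz":0.005,"spin":0,"hand":0.1},{"dx":0,"dy":0,"dz":0.005,"spin":0,"hand":0.1},{"dx":0,"dy":0,"dz":0.004,"spin":0,"hand":0.1},{"dx":0,"dy":0,"dz":0,"spin":0,"hand":0.1},{"dx":0,"dy":0,"dz":0,"spin":0,"hand":0.1},{"dx":0,"dy":0,"dz":0,"spin":0,"hand":0.1},{"dx":0,"dy":0,"dz":0,"spin":0,"hand":0.1}]'
```

```text
clock: 20.5
ee_pos: [0.5354, 0.1477, 0.0943]
tool_rot: [179.9, -0.0, 90.0]
force: [0.1, 0.3, -0.7]
width: 0.0199
grasp_force: 39.4
```

```bash
python3 -m jog '[{"dx":0,"dy":0,"dz":0.001,"spin":0,"hand":0.1},{"dx":0,"dy":0,"dz":0.001,"spin":0,"hand":0.1},{"dx":0,"dy":0,"dz":0.001,"spin":0,"hand":0.1},{"dx":0,"dy":0,"dz":0.001,"spin":0,"hand":0.1},{"dx":0,"dy":0,"dz":0,"spin":0,"hand":0.1}]'; python3 -m jog '[{"dx":0,"dy":0,"dz":0.001,"spin":0,"hand":0.1},{"dx":0,"dy":0,"dz":0.001,"spin":0,"hand":0.1},{"dx":0,"dy":0,"dz":0,"spin":0,"hand":0.1}]';python3 -m jog '[{"dx":0,"dy":0,"dz":0.001,"spin":0,"hand":0.1},{"dx":0,"dy":0,"dz":0.0005,"spin":0,"hand":0.1},{"dx":0,"dy":0,"dz":0,"spin":0,"hand":0.1}]'
```

```text
clock: 21.0
ee_pos: [0.5348, 0.1476, 0.0896]
tool_rot: [-180.0, 0.0, 90.0]
force: [1.0, 0.4, -0.9]
width: 0.0207
grasp_force: 39.4
clock: 21.3
ee_pos: [0.5351, 0.1476, 0.0881]
tool_rot: [180.0, -0.0, 90.0]
force: [-1.4, -0.8, 2.5]
width: 0.0203
grasp_force: 39.7
clock: 21.6
ee_pos: [0.5351, 0.1476, 0.0864]
tool_rot: [180.0, -0.0, 90.0]
force: [-1.0, -0.6, 2.1]
width: 0.02
grasp_force: 39.7
```

```bash
for i in 1; do python3 -m jog '[{"dx":0,"dy":0,"dz":0.001,"spin":0,"hand":0.1},{"dx":0,"dy":0,"dz":0,"spin":0,"hand":0.1}]' 50; python3 -m jog '[{"dx":0,"dy":0,"dz":0.001,"spin":0,"hand":0.1},{"dx":0,"dy":0,"dz":0,"spin":0,"hand":0.1}]';python3 -m jog '[{"dx":0,"dy":0,"dz":0.001,"spin":0,"hand":0.1},{"dx":0,"dy":0,"dz":0,"spin":0,"hand":0.1}]';done | egrep 'ee_pos|force'
```

```text
ee_pos: [0.5351, 0.1476, 0.0853]
force: [0.5, -0.4, 2.3]
grasp_force: 49.4
ee_pos: [0.5351, 0.1476, 0.0842]
force: [0.3, 0.4, 2.0]
grasp_force: 49.4
ee_pos: [0.5351, 0.1476, 0.0832]
force: [-0.1, 0.3, 3.0]
grasp_force: 49.4
```

```bash
cat > ok.py <<'E'
from cell import sense
import sys
s=sense(); print(round(s['clock'],2),s['ee_pos'].round(4)[2],s['force'].round(1)[2],round(s['grasp_force'],1)); sys.exit(s['force'][2]>5)
E
J="python3 -m jog"; 
python3 -m jog '[{"dx":0,"dy":0,"dz":0.001,"spin":0,"hand":0.1},{"dx":0,"dy":0,"dz":0,"spin":0,"hand":0.1}]' >/dev/null; python3 ok.py &&
python3 -m jog '[{"dx":0,"dy":0,"dz":0.001,"spin":0,"hand":0.1},{"dx":0,"dy":0,"dz":0,"spin":0,"hand":0.1}]' >/dev/null; python3 ok.py &&
python3 -m jog '[{"dx":0,"dy":0,"dz":0.001,"spin":0,"hand":0.1},{"dx":0,"dy":0,"dz":0,"spin":0,"hand":0.1}]' >/dev/null && python3 ok.py &&
python3 -m jog '[{"dx":0,"dy":0,"dz":0.001,"spin":0,"hand":0.1},{"dx":0,"dy":0,"dz":0,"spin":0,"hand":0.1}]' >/dev/null && python3 ok.py &&
python3 -m jog '[{"dx":0,"dy":0,"dz":0.001,"spin":0,"hand":0.1},{"dx":0,"dy":0,"dz":0,"spin":0,"hand":0.1}]' >/dev/null && python3 ok.py &&
python3 -m jog '[{"dx":0,"dy":0,"dz":0.001,"spin":0,"hand":0.1},{"dx":0,"dy":0,"dz":0,"spin":0,"hand":0.1}]' >/dev/null && python3 ok.py
```

```text
22.4 0.0831 7.2 49.8
22.4 0.0831 7.2 49.8True
True
```

```bash
python3 -m jog '[{"dx":0,"dy":0,"dz":0.001,"spin":0,"hand":0.1},{"dx":0,"dy":0,"dz":0,"spin":0,"hand":0.1}]' >/dev/null; python3 ok.py; python3 -m jog '[{"dx":0,"dy":0,"dz":0,"spin":0,"hand":0.1}]' >/dev/null;  python3 ok.py
```

```text
22.6 0.0831 11.4 50.4
22.7 0.0831 11.7 50.4True
True
```

```bash
python3 -m jog '[{"dx":0,"dy":0,"dz":0.001,"spin":0,"hand":0.1},{"dx":0,"dy":0,"dz":0,"spin":0,"hand":0.1}]' >/dev/null; python3 ok.py; python3 -m jog '[{"dx":0,"dy":0,"dz":0,"spin":0,"hand":0.1},{"dx":0,"dy":0,"dz":0,"spin":0,"hand":0.1},{"dx":0,"dy":0,"dz":0,"spin":0,"hand":0.1},{"dx":0,"dy":0,"dz":0,"spin":0,"hand":0.1}]' >/dev/null;  python3 ok.py
```

```text
22.9 0.083 16.7 50.9
23.3 0.083 16.4 50.9True
True
```

```bash
python3 -m jog '[{"dx":0,"dy":0,"dz":-0.002,"spin":0,"hand":0.1},{"dx":0,"dy":0,"dz":-0.0015,"spin":0,"hand":0.1},{"dx":0,"dy":0,"dz":0,"spin":0,"hand":0.1},{"dx":0,"dy":0,"dz":0,"spin":0,"hand":0.3},{"dx":0,"dy":0,"dz":0,"spin":0,"hand":0.45},{"dx":0,"dy":0,"dz":0,"spin":0,"hand":0.55},{"dx":0,"dy":0,"dz":0,"spin":0,"hand":0.55},{"dx":0,"dy":0,"dz":0,"spin":0,"hand":0.55},{"dx":0,"dy":0,"dz":-0.01,"spin":0,"hand":0.55},{"dx":0,"dy":0,"dz":-0.02,"spin":0,"hand":0.55},{"dx":0,"dy":0,"dz":-0.03,"spin":0,"hand":0.55},{"dx":-0.02,"dy":0,"dz":0,"spin":0,"hand":0.55},{"dx":-0.02,"dy":0,"dz":0,"spin":0,"hand":0.55},{"dx":0,"dy":0,"dz":0,"spin":0,"hand":0.55},{"dx":0,"dy":0,"dz":0,"spin":0,"hand":0.55},{"dx":0,"dy":0,"dz":0,"spin":0,"hand":0.55}]'; python3 - <<'E'
from h import *
look('retainer',.100); look('washer',.074); look('spacer',.054)
E
```

```text
clock: 24.9
ee_pos: [0.535, 0.1081, 0.144]
tool_rot: [180.0, -0.0, 90.0]
force: [-1.0, 0.2, 0.0]
width: 0.0471
grasp_force: 0.0
retainer 0.92 [231.9 131.7 283.4 176.1] rectctr [0.5341 0.1509 0.1   ] ee [0.535  0.1081 0.144 ]
retainer 0.37 [208.4 104.5 304.8 176.8] rectctr [0.5334 0.1593 0.1   ] ee [0.535  0.1081 0.144 ]
washer 0.75 [207.8 103.7 307.  175.2] rectctr [0.5337 0.1572 0.074 ] ee [0.5349 0.1082 0.1437]
washer 0.48 [237.8 131.4 285.6 164.2] rectctr [0.5368 0.1512 0.074 ] ee [0.5349 0.1082 0.1437]
spacer 0.4 [412.9 224.5 512.  324.8] rectctr [0.7629 0.0158 0.054 ] ee [0.5349 0.1081 0.1437]
```

The retainer is on the axle, the gripper has let go, and the numbers agree, so I'm handing in.

```bash
python3 -c "from cell import *; print(finish_job())"
```

```text
the job is handed in; nothing more can be done
None
```

The job is handed in, though no verdict came back: spacer, washer and retainer are stacked on the axle, and the roller was pressed against its shoulder at about 16–17 N by the wrist reading, then released.

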